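Scrap the spent chromatography columns

TASK

Throw away the three spent columns, the ones with red end nuts: one lies on the bench, one across the tray and one in a nest of the tray. Drop them all into the wire basket so that they lie inside it. Leave the blue-ended columns in their nests, and do not shift or tip the basket, the bottles or the cup.

Things in the scene. Friction and masses are not known exactly. Their poses are not given: they have to be found in the camera images.
- tray: fixed grey tray, 150 (x) by 220 (y) mm, floor 6 mm thick, rim 18 mm high; origin: centre of underside. Four open nests along x at y = -78, -26, 26, 78 mm: slots 20 mm wide in two ribs (x = -32 and 32 mm, 12 mm thick, 34 mm high) hold the tubes, axes 30 mm above the bench; the 52 mm between the ribs is open for fingers.
- basket: loose open-topped steel wire waste basket, outside 120 (x) by 190 (y) by 100 (z) mm, inside 110 by 180 mm, floor 5 mm thick, 0.9 kg; origin: centre of its underside. A column fits in only along the basket's y axis. It may stand to the left or to the right, the tray on the other side.
- spent_bench: lying column: steel tube 16 mm in diameter, hexagonal red plastic nuts on its ends (20 mm across flats, 18 mm long), 120 mm long plus a 4 mm white stub at each end, 0.18 kg. Origin: middle of its axis; x along it. Spent; lies on the bench on its nuts (axis 10 mm up) between tray and basket.
- spent_across: lying column: steel tube 16 mm in diameter, hexagonal red plastic nuts on its ends (20 mm across flats, 18 mm long), 120 mm long plus a 4 mm white stub at each end, 0.18 kg. Origin: middle of its axis; x along it. Spent; lies on top of the nested columns roughly along the tray's y axis, across the tray's middle (axis 46 mm above the bench), resting on the two inner ones and barring the nests.
- spent_nest: lying column: steel tube 16 mm in diameter, hexagonal red plastic nuts on its ends (20 mm across flats, 18 mm long), 120 mm long plus a 4 mm white stub at each end, 0.18 kg. Origin: middle of its axis; x along it. Spent; lies in one of the four nests, any of them.
- good_1: lying column: steel tube 16 mm in diameter, hexagonal blue plastic nuts on its ends (20 mm across flats, 18 mm long), 120 mm long plus a 4 mm white stub at each end, 0.18 kg. Origin: middle of its axis; x along it. Good; lies in one of the other nests.
- good_2: lying column: steel tube 16 mm in diameter, hexagonal blue plastic nuts on its ends (20 mm across flats, 18 mm long), 120 mm long plus a 4 mm white stub at each end, 0.18 kg. Origin: middle of its axis; x along it. Good; lies in one of the other nests.
- good_3: lying column: steel tube 16 mm in diameter, hexagonal blue plastic nuts on its ends (20 mm across flats, 18 mm long), 120 mm long plus a 4 mm white stub at each end, 0.18 kg. Origin: middle of its axis; x along it. Good; lies in one of the other nests.
- bottle_mid: amber glass reagent bottle, white-capped, stands beyond the bench column; 72 mm in diameter, 165 mm high; origin: centre of its underside. Bystander.
- bottle_basket: amber glass reagent bottle, blue-capped, stands beside the basket on its +x side, a few cm off; 72 mm in diameter, 165 mm high; origin: centre of its underside. Bystander.
- beaker: white plastic cup, 64 mm across the rim, 70 mm high, stands beside the tray on its +x side; origin: centre of its underside. Bystander.
Not all that is in view belongs to the job. Leave any black or turquoise look-alike of the spent_across alone.

How it is judged:
By the outcome, as a careful person would: the job done as asked, in the order asked, and still so for the second after the job is handed in, with the robot touching nothing.
It also fails if it takes over 72 s, if anything falls off the work surface, if the arm or the gripper's body presses on something with over 40 N, if the wrist force passes 120 N, or if a joint passes its speed limit or range.

ROBOT

A 6-joint arm with a two-finger parallel gripper is mounted at the origin on the work surface. World frame = base frame: x ahead of the robot, y to its left, z up, the work surface at z = 0. Lengths are in m, angles in rad, forces in N, time in s.
With the tool pointing down it reaches from about 0.425 to 0.95 m from the base axis. Payload 3.5 kg.
Tool frame: the origin (TCP) lies between the finger pads; the fingertips stand 19 mm ahead of it and the grasp point (between the pads) is the TCP; z points along the fingers, y is the line along which they close (so a half turn about z gives the same grasp; the last joint's range is limited). The gripper opens to 85 mm and grips with 20 to 120 N. Pads are 22 mm wide; open, the fingers measure 114 mm over their backs; the gripper's body (76 mm by 85 mm) begins 54 mm behind the grasp point. The pads swing forward as they close: fully open they stand 13 mm farther back than shut.
Start: joints at [-1.389, 0.286, 1.577, -0, 1.279, -0.15], TCP at [0.22, -0.638, 0.25] pointing down, gripper open.
Joint ranges: [-2.77, 2.77], [-0.9, 2.22], [0.21, 2.48], [-1.53, 4.67], [0.24, 2.81], [-2.84, 2.84]. Speed limits (rad/s): [2.79, 2.79, 3.14, 3.14, 3.14, 3.14].

INTERFACE

Orientations are given as a unit quaternion [x, y, z, w].
In Python, from plant import monitor, eyes, ctrl gives the robot as it stands.
- The arm moves only by the shell command python3 -m handwheel 'ROWS' [FORCE]. ROWS is JSON, a list of rows, each a list of 7 numbers: the shift along the tool's x, y, z in units of 40 cm (1.0 is 40 cm), then the turn, a rotation vector about the tool's x, y, z in units of pi rad (1.0 is pi rad), then the opening, from -1 (shut) to 1 (fully open). A call has 1 to 12 rows; each row is the pose to reach, as a shift and turn from the pose commanded when the call began, along the tool's axes at that moment, turning the shorter way round; what a row does not reach only later rows make up. A row lasts 1/8 s, in which the tool goes at most 62.5 mm and 10.7 degrees, less where a joint would pass 70% of its speed; a pose out of reach is approached as far as the arm can. A call with a number of a shift or a turn outside -1 to 1 is refused whole. A call with a gripper value outside its range is refused whole. The fingers move at their own pace and stop on an object; FORCE is the grip in N (left out, the last holds). Time passes only in rows, so rows that repeat a pose let the fingers close. It gives the time, the measured TCP pose, the force, the opening and the grip force at its end, in the units of the state.
- monitor.get_state(): the state, without advancing time (a new reading comes with each control period).
- eyes.read_camera(name): name is "side" or "top" or "wrist"; returns the picture (480x640x3 uint8, red, green, blue); there is no depth.
- eyes.camera_params(name): a dict with "K" (3x3 intrinsics, pixels), "k1" (the pictures are not rectified: a ray, as slopes to the right and down, at radius r is drawn at 1 + k1 r^2 times it, then the intrinsics apply), "R" (3x3) and "t" (3): a world point X has camera coordinates R X + t. Camera axes: x right, y down, z forward; pixel columns grow to the right and rows downward; lengths in m; the calibration is good to about 2 mm. A picture is of the moment at which its call begins: read the wrist's pose just before it. camera_params takes no time and is no camera call; for the wrist camera it gives the pose at the moment of the call.
- ctrl.sign_off(): hands the job in; it is judged then, once.
The state is a dict: "time": time; "qpos": joint angles; "dq": joint speeds; "joint_efforts": joint torques, N m; "eef_pos": TCP position; "tcp_rot": TCP orientation; "contact_force": force on the tool from outside, world axes, zero at the start; "wrist_torque": the same for the moment, N m; "opening": opening from 0.0 (shut) to 1.0 (fully open); "finger_force": force on a finger pad.
Only numpy, scipy, OpenCV 4.12 (cv2) and the standard library are available. Lean on these libraries where they do the work, as an engineer would, in place of code of your own. Each camera call takes 0.05 s, during which the arm holds its last target. There are 200 camera calls.

## Working session

There is one attempt and no reset: what is moved stays moved. The work goes in short steps, Python scripts to look and compute and a shell command to move; the robot and the scene stay as the last step left them, time stands still between calls to the robot, and variables do not carry over. Pictures are saved under pics/ and viewed, at most 10 in all, crops included, and the job is handed in when it is done.

```bash
mkdir -p pics; ls
python3 - <<'E'
from plant import monitor, eyes, ctrl
import cv2,numpy as np
for n in ("top","side"):
    im=eyes.read_camera(n); p=eyes.camera_params(n)
    cv2.imwrite(f"pics/{n}0.png",im[...,::-1])
    np.savez(f"{n}0.npz",**{k:np.array(v) for k,v in p.items()})
    print(n,np.round(p["K"],1).tolist(),p["k1"],np.round(p["R"],3).tolist(),np.round(p["t"],3).tolist())
print(monitor.get_state())
E
```

```text
pics
top [[485.1, 0.0, 317.5], [0.0, 485.1, 236.8], [0.0, 0.0, 1.0]] -0.03937959615369546 [[-0.019, -1.0, -0.017], [-0.983, 0.021, -0.185], [0.185, 0.013, -0.983]] [0.082, 0.547, 0.973]
side [[452.5, 0.0, 321.5], [0.0, 452.5, 237.5], [0.0, 0.0, 1.0]] -0.0704169213307309 [[-0.971, -0.239, -0.0], [-0.164, 0.665, -0.728], [0.174, -0.707, -0.685]] [0.531, 0.1, 0.983]
{'time': 0.1, 'qpos': array([-1.38898477e+00,  2.87116940e-01,  1.57806239e+00,  1.52809481e-05,
        1.27858700e+00, -1.50013058e-01]), 'dq': array([ 0.00024112, -0.00279462, -0.00450748, -0.00029756, -0.00053589,
       -0.00043258]), 'joint_efforts': array([ 7.14792550e-04, -4.07296443e+01, -2.93695968e+01, -1.02808899e-04,
        3.44017666e-03,  7.92074758e-06]), 'eef_pos': array([ 0.21981383, -0.63761097,  0.24904166]), 'tcp_rot': array([ 9.86267879e-01,  1.65149902e-01, -9.96589697e-06, -1.08681628e-03]), 'contact_force': array([ 0.61105527, -0.05629257,  0.03462933]), 'wrist_torque': array([0.01473706, 0.02363142, 0.02840517]), 'finger_force': 0.0, 'opening': 1.0026381854620716}
```

View pics/top0.png

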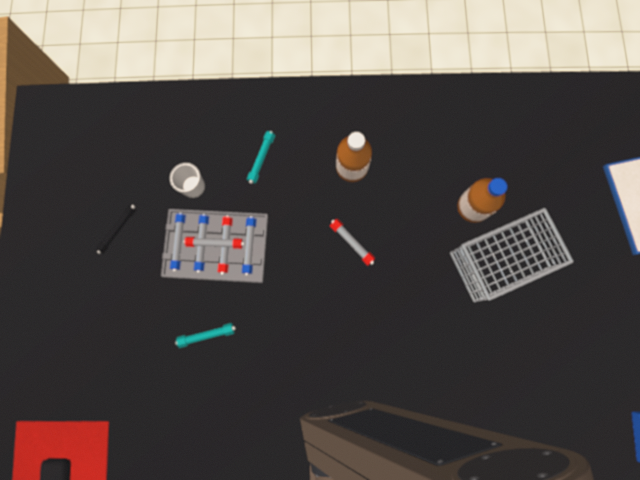

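View pics/side0.png

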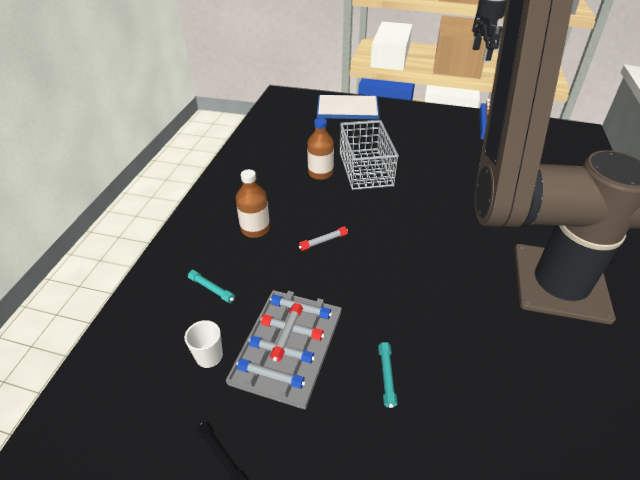

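The top view shows the basket at about (512,255), turned. The bench column runs (336,225)–(370,260), the across column (189,241)–(239,243), and the nested spent column is the third slot at (226,220)–(222,268). The side view agrees. Next I triangulate the red nuts.

```bash
cat > h.py <<'E'
import numpy as np, cv2
from plant import monitor, eyes
from scipy.spatial.transform import Rotation as Ro
def cam(n):
    p=eyes.camera_params(n); return {k:np.array(v) for k,v in p.items()}
def ray(p,uv):
    d=np.linalg.solve(p["K"],[uv[0],uv[1],1.])[:2]; s=d.copy()
    for _ in range(20): s=d/(1+p["k1"]*(s@s))
    return -p["R"].T@p["t"], p["R"].T@np.array([s[0],s[1],1.])
def onz(p,uv,z):
    c,d=ray(p,uv); return c+d*(z-c[2])/d[2]
def tri(p1,u1,p2,u2):
    c1,d1=ray(p1,u1); c2,d2=ray(p2,u2)
    s=np.linalg.lstsq(np.c_[d1,-d2],c2-c1,rcond=None)[0]
    a=c1+s[0]*d1;b=c2+s[1]*d2
    return (a+b)/2, np.linalg.norm(a-b)
def proj(p,X):
    c=p["R"]@X+p["t"]; s=c[:2]/c[2]; s=s*(1+p["k1"]*(s@s)); return (p["K"]@[*s,1])[:2]
def blobs(im,col,amin=15):
    h=cv2.cvtColor(im,cv2.COLOR_RGB2HSV); H,S,V=cv2.split(h)
    m={"red":((H<8)|(H>172))&(S>150)&(V>90),"blue":(H>105)&(H<130)&(S>120)&(V>80)}[col].astype(np.uint8)
    n,l,st,c=cv2.connectedComponentsWithStats(m)
    return [(c[i],st[i,4],st[i]) for i in range(1,n) if st[i,4]>=amin]
E
python3 - <<'E'
from h import *
I={n:cv2.imread(f"pics/{n}0.png")[...,::-1].copy() for n in("top","side")}
P={n:cam(n) for n in I}
B={n:[(c,a) for c,a,s in blobs(I[n],"red") if a<400 and c[1]<400] for n in I}
Bb={n:[(c,a) for c,a,s in blobs(I[n],"blue") if a<400 and c[1]<400] for n in I}
for col,D in(("red",B),("blue",Bb)):
  for c,a in D["top"]:
    for c2,a2 in D["side"]:
        X,e=tri(P["top"],c,P["side"],c2)
        if e<.008 and -.02<X[2]<.08: print(col,c.round(1),c2.round(1),a,a2,X.round(4),round(e*1000,1))
for n in P: print(n,"cam at",(-P[n]["R"].T@P[n]["t"]).round(3))
w=eyes.read_camera("wrist"); p=cam("wrist"); np.savez("w0.npz",**p); cv2.imwrite("pics/w0.png",w[...,::-1])
a=cv2.resize(I["top"][195:315,440:590],None,fx=5,fy=5,interpolation=cv2.INTER_CUBIC)
cv2.imwrite("pics/bk.png",a[...,::-1])
E
```

```text
red [226.7 220.8] [265.8 319.8] 65 91 [0.5923 0.2683 0.0296] 0.0
red [335.5 224.7] [304.  244.8] 95 83 [0.5818 0.0308 0.0113] 1.1
red [188.7 241.1] [277.1 352.9] 73 125 [0.5444 0.345  0.0487] 2.4
red [236.7 242.9] [296.3 308.4] 72 93 [0.5383 0.242  0.0495] 1.9
red [368.  258.7] [342.8 230.7] 93 68 [ 0.5042 -0.038   0.0119] 1.7
red [222.3 267.4] [316.4 333.5] 72 106 [0.4894 0.276  0.0303] 1.2
blue [179.7 217.8] [242.6 364.6] 62 115 [0.6011 0.3721 0.0296] 0.5
blue [203.  219.1] [254.4 341.1] 61 100 [0.597  0.3204 0.0304] 0.4
blue [250.6 221.5] [275.7 299.6] 64 93 [0.5893 0.216  0.0297] 0.7
blue [174.7 264.2] [296.8 380.9] 65 133 [0.4984 0.3796 0.0297] 1.3
blue [198.4 265.6] [306.7 356.2] 68 116 [0.4945 0.3278 0.0299] 1.3
blue [246.6 268.4] [324.4 312.4] 71 104 [0.4864 0.2237 0.0298] 1.1
top cam at [0.359 0.057 1.059]
side cam at [0.361 0.755 0.746]
```

View pics/w0.png

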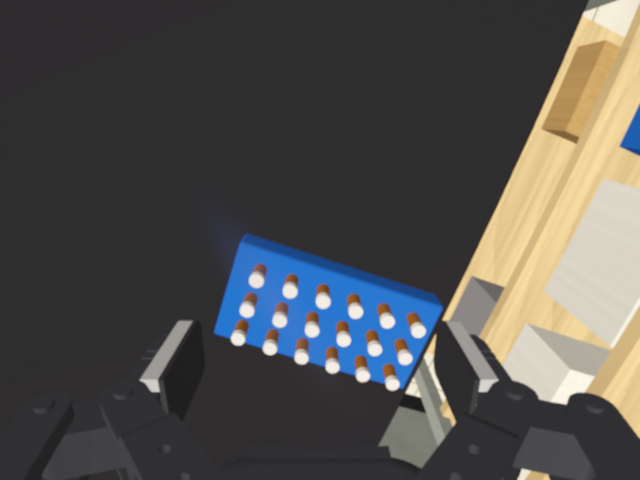

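View pics/bk.png

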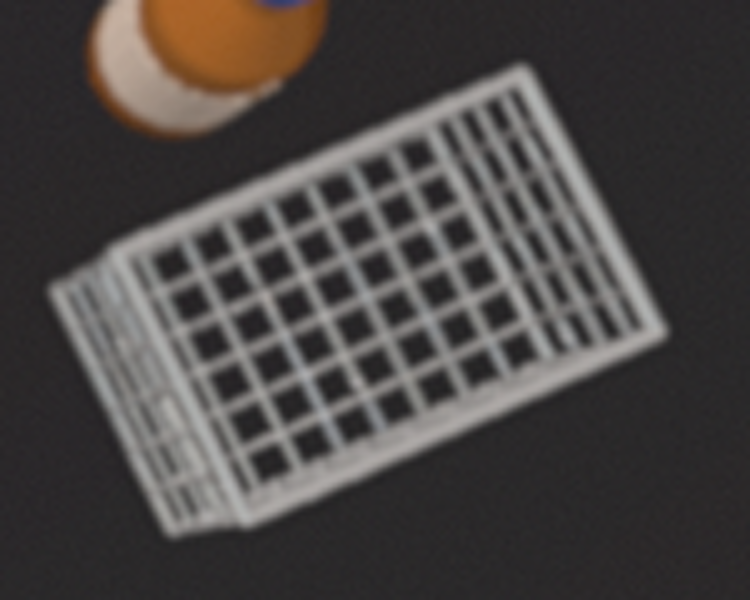

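The wrist picture shows only the blue rack at (330,310), which is not part of the job. In the basket crop, the rim corners in full-image pixels are about (463,243), (545,208), (573,262) and (489,300). Next come the basket pose, the rim height from two views, and the targets.

```bash
cat >> h.py <<'E'
def rel(X,yaw,z,s=None):
    """shift (units 0.4m) in tool axes and turn (units pi) to reach world X(xy),z, column yaw"""
    s=s or monitor.get_state(); R=Ro.from_quat(s["tcp_rot"]); p=np.array(s["eef_pos"])
    dv=R.inv().apply(np.array([X[0],X[1],z])-p)/.4
    best=None
    tx=R.as_matrix()[:,0]; y0=np.arctan2(tx[1],tx[0]); q6=s["qpos"][5]-s["qpos"][0]
    d=(yaw-y0+np.pi/2)%np.pi-np.pi/2
    Rt=Ro.from_matrix(np.c_[[np.cos(y0+d),np.sin(y0+d),0],[np.sin(y0+d),-np.cos(y0+d),0],[0,0,-1]])
    rv=(R.inv()*Rt).as_rotvec()/np.pi
    print("shift",dv.round(4),"turn",rv.round(4),"q6 then",round(q6+np.arctan2(X[1],X[0])-d,2),"mm",(dv*400).round(1))
E
python3 - <<'E'
from h import *
T,S=cam("top"),cam("side")
im=cv2.imread("pics/side0.png"); h=cv2.cvtColor(im,cv2.COLOR_BGR2HSV)
m=((h[...,1]<60)&(h[...,2]>95)).astype(np.uint8); m[:,:334]=0; m[:,400:]=0; m[:112]=0; m[192:]=0
n,l,st,c=cv2.connectedComponentsWithStats(m); k=1+st[1:,4].argmax()
print("side hull",cv2.approxPolyDP(cv2.convexHull(cv2.findContours((l==k).astype(np.uint8),0,1)[0][0]),2.5,True)[:,0].tolist())
C=[onz(T,u,.1) for u in((463,243.4),(545.4,208),(573.4,262),(489.4,300.4))]
for x in C: print(x.round(4),"side px",proj(S,x).round(1))
C=np.array(C); ctr=C.mean(0); a=(C[1]-C[0]+C[2]-C[3])/2; b=(C[1]-C[2]+C[0]-C[3])/2
print("basket",ctr.round(4),"len",np.hypot(*a[:2]),np.hypot(*b[:2]),"yaw long",np.arctan2(a[1],a[0]),"perp",np.arctan2(b[1],b[0])-np.pi/2)
# bottle bottom label / cap
cap=[(c,s) for c,ar,s in blobs(cv2.imread("pics/top0.png")[...,::-1].copy(),"blue") if 470<c[0]<520][0]
print("cap at",onz(T,cap[0],.16).round(3))
for nm,p,q in(("bench",[.5818,.0308],[.5042,-.038]),("across",[.5444,.345],[.5383,.242]),("nest",[.5923,.2683],[.4894,.276])):
    p,q=map(np.array,(p,q)); d=p-q; print(nm,((p+q)/2).round(4),"len",np.hypot(*d).round(4),"yaw",np.arctan2(d[1],d[0]).round(3))
# tray centre from inner/outer nest columns
print("tray ctr",np.mean([[.6011,.3721],[.4984,.3796],[.5893,.216],[.4864,.2237]],0))
w=np.load("w0.npz"); s=monitor.get_state(); R=Ro.from_quat(s["tcp_rot"])
print("wristcam in tool",R.inv().apply(-w["R"].T@w["t"]-s["eef_pos"]).round(3), (w["R"]@R.as_matrix()).round(2).tolist())
print(s["time"]); rel([.543,-.0036],np.arctan2(.0688,.0776),.12)
E
```

```text
side hull [[380, 120], [398, 155], [393, 185], [352, 189], [340, 154], [340, 123]]
[ 0.5195 -0.2213  0.1   ] side px [352.4 157.7]
[ 0.5888 -0.3953  0.1   ] side px [340.2 122. ]
[ 0.477  -0.4401  0.1   ] side px [381.  119.3]
[ 0.405  -0.2651  0.1   ] side px [398.8 154.6]
basket [ 0.4976 -0.3304  0.1   ] len 0.1882242705921901 0.12155302155989402 yaw long -1.1858062903814317 perp -1.197896293532833
cap at [ 0.62 -0.28  0.16]
bench [ 0.543  -0.0036] len 0.1037 yaw 0.725
across [0.5414 0.2935] len 0.1032 yaw 1.512
nest [0.5409 0.2722] len 0.1032 yaw -0.075
tray ctr [0.5438  0.29785]
wristcam in tool [ 0.079  0.001 -0.123] [[0.0, 1.0, -0.0], [-0.95, 0.0, -0.31], [-0.31, 0.0, 0.95]]
0.15
shift [ 1.2802 -1.2349  0.3257] turn [-0.0006 -0.0002 -0.1253] q6 then 0.84 mm [ 512.1 -494.   130.3]
```

Both views agree on the basket rim at z ≈ 0.10. The basket centre is (0.498, −0.330), with its long axis at yaw −1.19 ≡ 1.95. I'll move over the bench column first.

```bash
python3 -m handwheel '[[0.64,-0.617,0,0,0,-0.06,0.2],[0.64,-0.617,0,0,0,-0.06,0.2],[0.64,-0.617,0,0,0,-0.06,0.2],[0.64,-0.617,0,0,0,-0.06,0.2],[0.64,-0.617,0,0,0,-0.06,0.2],[0.64,-0.617,0,0,0,-0.06,0.2],[0.64,-0.617,0,0,0,-0.06,0.2]]' 40
python3 -c "
from h import *
rel([.543,-.0036],.725,.12)"
```

```text
time: 1.02
eef_pos: [0.3824, -0.3189, 0.2501]
tcp_rot: [0.966, 0.259, 0.0, -0.0]
contact_force: [0.3, -0.7, -0.3]
opening: 0.6
finger_force: 0.0
shift [ 0.7424 -0.481   0.3256] turn [-0.0001 -0.0001 -0.0637] q6 then 0.84 mm [ 297.  -192.4  130.2]
```

```bash
python3 -m handwheel '[[0.742,-0.481,0.326,0,0,-0.064,0.2],[0.742,-0.481,0.326,0,0,-0.064,0.2],[0.742,-0.481,0.326,0,0,-0.064,0.2],[0.742,-0.481,0.326,0,0,-0.064,0.2],[0.742,-0.481,0.326,0,0,-0.064,0.2],[0.742,-0.481,0.326,0,0,-0.064,0.2],[0.742,-0.481,0.326,0,0,-0.064,0.2],[0.742,-0.481,0.326,0,0,-0.064,0.2]]'
python3 - <<'E'
from h import *
p=cam("wrist"); im=eyes.read_camera("wrist"); cv2.imwrite("pics/w1.png",im[...,::-1])
b=sorted([x for x in blobs(im,"red",100)],key=lambda x:-x[1])[:4]
for c,a,s in b: print(c.round(1),a,s,onz(p,c,.012).round(4))
rel([.543,-.0036],.725,.0215)
E
```

```text
time: 2.02
eef_pos: [0.5435, -0.0078, 0.1197]
tcp_rot: [0.936, 0.353, -0.0, 0.0]
contact_force: [0.1, -0.1, 0.2]
opening: 0.603
finger_force: 0.0
[311.8 162.5] 1398 [ 291  144   42   37 1398] [0.5801 0.0293 0.012 ]
[314.1 326.9] 1036 [ 296  306   37   38 1036] [ 0.5027 -0.0401  0.012 ]
shift [ 0.0067 -0.0101  0.2467] turn [ 0.0002  0.     -0.0016] q6 then 0.84 mm [ 2.7 -4.  98.7]
```

View pics/w1.png

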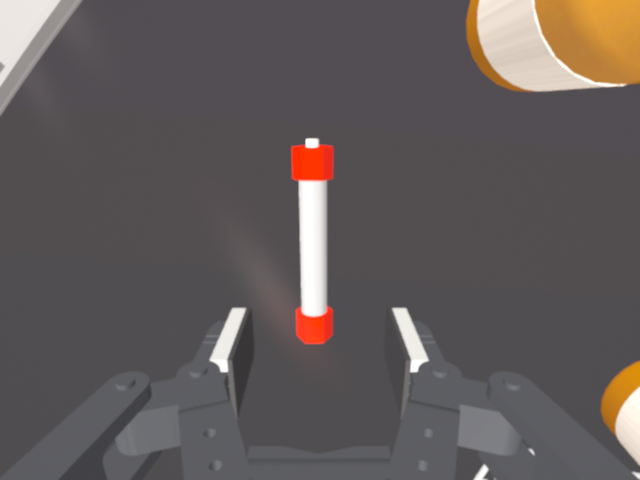

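The bench column is centred under the fingers, with its nuts at (312,162) and (314,327). The wrist fix agrees with the two-view fix to within 2 mm, so I'll descend and grip.

```bash
python3 -m handwheel '[[0.003,-0.008,0.1,0,0,-0.001,0.2],[0.003,-0.008,0.2,0,0,-0.001,0.2],[0.003,-0.008,0.245,0,0,-0.001,0.2],[0.003,-0.008,0.245,0,0,-0.001,0.2],[0.003,-0.008,0.245,0,0,-0.001,-1],[0.003,-0.008,0.245,0,0,-0.001,-1],[0.003,-0.008,0.245,0,0,-0.001,-1],[0.003,-0.008,0.245,0,0,-0.001,-1],[0.003,-0.008,0.245,0,0,-0.001,-1],[0.003,-0.008,0.2,0,0,-0.001,-1],[0.003,-0.008,-0.13,0,0,-0.001,-1],[0.003,-0.008,-0.13,0,0,-0.001,-1]]' 60
python3 - <<'E'
from h import *
e=np.array([.929,.37])
rel(np.array([.4976,-.3304])-.018*e,1.95,.19)
E
```

```text
time: 3.58
eef_pos: [0.5411, -0.0034, 0.1661]
tcp_rot: [0.935, 0.354, -0.001, -0.001]
contact_force: [0.9, 0.3, -2.8]
opening: 0.162
finger_force: 58.9
shift [-0.6659  0.5246 -0.0598] turn [-0.0007 -0.     -0.39  ] q6 then -0.99 mm [-266.3  209.9  -23.9]
```

```bash
python3 -m handwheel '[[0,0,-0.06,0,0,-0.05,-1],[-0.666,0.525,-0.06,0,0,-0.39,-1],[-0.666,0.525,-0.06,0,0,-0.39,-1],[-0.666,0.525,-0.06,0,0,-0.39,-1],[-0.666,0.525,-0.06,0,0,-0.39,-1],[-0.666,0.525,-0.06,0,0,-0.39,-1],[-0.666,0.525,-0.06,0,0,-0.39,-1],[-0.666,0.525,-0.06,0,0,-0.39,-1],[-0.666,0.525,-0.06,0,0,-0.39,-1],[-0.666,0.525,-0.06,0,0,-0.39,-1],[-0.666,0.525,-0.06,0,0,-0.39,-1]]'
python3 - <<'E'
from h import *
e=np.array([.929,.37])
im=eyes.read_camera("top"); cv2.imwrite("pics/t1.png",cv2.resize(im[180:340,430:630],None,fx=3,fy=3)[...,::-1])
rel(np.array([.4976,-.3304])-.018*e,1.95,.065)
E
```

```text
time: 4.95
eef_pos: [0.4822, -0.3363, 0.1889]
tcp_rot: [0.561, 0.828, 0.0, -0.0]
contact_force: [0.1, -0.1, -3.4]
opening: 0.158
finger_force: 59.0
shift [-2.0e-04 -3.8e-03  3.1e-01] turn [ 0.     -0.      0.0003] q6 then -0.99 mm [-1.00e-01 -1.50e+00  1.24e+02]
```

View pics/t1.png

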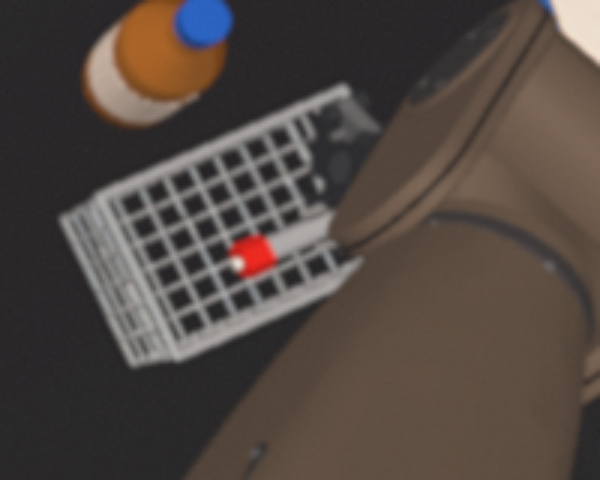

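The red nut at (253,255) in the crop hangs over the basket, and the column is parallel to the basket's long axis. I'll lower it, release with a small opening, and rise.

```bash
python3 -m handwheel '[[0,-0.004,0.15,0,0,0,-1],[0,-0.004,0.29,0,0,0,-1],[0,-0.004,0.32,0,0,0,-1],[0,-0.004,0.32,0,0,0,-1],[0,-0.004,0.32,0,0,0,-0.3],[0,-0.004,0.32,0,0,0,-0.3],[0,-0.004,0.32,0,0,0,-0.3],[0,-0.004,0.25,0,0,0,-0.3],[0,-0.004,0.1,0,0,0,-0.3],[0,0,-0.05,0,0,0,-0.3]]'
python3 - <<'E'
from h import *
rel([.5435,.2960],1.512,.19)
E
```

```text
time: 6.25
eef_pos: [0.4818, -0.3379, 0.2126]
tcp_rot: [0.561, 0.828, -0.001, 0.001]
contact_force: [0.2, -1.0, -0.5]
opening: 0.345
finger_force: 0.0
shift [1.4152 0.7297 0.0533] turn [0.0002 0.0007 0.1394] q6 then 0.56 mm [566.1 291.9  21.3]
```

```bash
python3 -m handwheel '[[0.708,0.365,0,0,0,0.07,0],[0.708,0.365,0,0,0,0.07,0],[0.708,0.365,0,0,0,0.07,0],[0.708,0.365,0,0,0,0.07,0],[0.708,0.365,0,0,0,0.07,0],[0.708,0.365,0,0,0,0.07,0]]'
python3 - <<'E'
from h import *
rel([.5417,.298],1.512,.16)
E
```

```text
time: 7.0
eef_pos: [0.5131, -0.0174, 0.2112]
tcp_rot: [0.646, 0.763, 0.001, 0.002]
contact_force: [-0.5, -0.5, 0.9]
opening: 0.502
finger_force: 0.0
shift [0.7662 0.1996 0.1274] turn [0.001  0.0004 0.0712] q6 then 0.56 mm [306.5  79.8  51. ]
```

```bash
python3 -m handwheel '[[0.766,0.2,0.127,0,0,0.071,-0.1],[0.766,0.2,0.127,0,0,0.071,-0.1],[0.766,0.2,0.127,0,0,0.071,-0.1],[0.766,0.2,0.127,0,0,0.071,-0.1],[0.766,0.2,0.127,0,0,0.071,-0.1],[0.766,0.2,0.127,0,0,0.071,-0.1],[0.766,0.2,0.127,0,0,0.071,-0.1],[0.766,0.2,0.127,0,0,0.071,-0.1]]'
python3 - <<'E'
from h import *
p=cam("wrist"); im=eyes.read_camera("wrist"); cv2.imwrite("pics/w2.png",im[...,::-1])
for col in("red","blue"):
  for c,a,s in blobs(im,col,100): print(col,c.round(),a,"z.048",onz(p,c,.048)[:2].round(4),"z.03",onz(p,c,.03)[:2].round(4))
t=cam("top"); im=eyes.read_camera("top")
for c,a,s in blobs(im,"red"):
    if 430<c[0]<590 and c[1]<320: print("in basket",c.round(1),a,onz(t,c,.015).round(4))
cv2.imwrite("pics/t2.png",cv2.resize(im[180:340,430:630],None,fx=3,fy=3)[...,::-1])
rel([.5417,.298],1.512,.055)
E
```

```text
time: 8.0
eef_pos: [0.544, 0.293, 0.1589]
tcp_rot: [0.73, 0.683, 0.0, 0.001]
contact_force: [-0.2, -0.9, -0.3]
opening: 0.457
finger_force: 0.0
red [312. 166.] 1238 z.048 [0.5431 0.3428] z.03 [0.5426 0.3406]
red [234. 271.] 785 z.048 [0.4899 0.2822] z.03 [0.4854 0.2752]
red [390. 272.] 825 z.048 [0.5864 0.2751] z.03 [0.5894 0.2676]
red [315. 327.] 860 z.048 [0.5374 0.2396] z.03 [0.5366 0.2294]
blue [401. 119.] 365 z.048 [0.594  0.3662] z.03 [0.5976 0.3657]
blue [229. 123.] 278 z.048 [0.4983 0.3703] z.03 [0.4945 0.3702]
blue [229. 197.] 586 z.048 [0.4929 0.3285] z.03 [0.4886 0.3252]
blue [394. 205.] 178 z.048 [0.5892 0.3174] z.03 [0.5923 0.3132]
in basket [534.4 264.3] 90 [ 0.4844 -0.398   0.015 ]
in basket [491.5 283.6] 99 [ 0.4447 -0.3012  0.015 ]
shift [ 0.012  -0.0064  0.2595] turn [ 0.0003  0.     -0.0024] q6 then 0.56 mm [  4.8  -2.6 103.8]
```

View pics/w2.png

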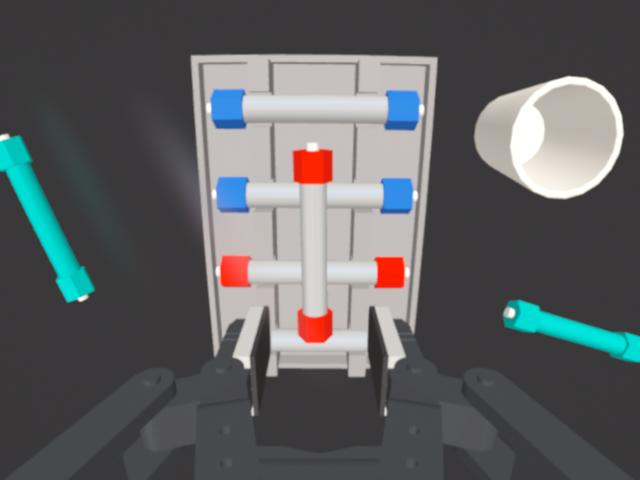

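The across column runs (312,166)–(315,327), centred between the fingers, and the spent nest column is at (234,271)–(390,272). In the top view the bench column lies inside the basket, with its nuts at (534,264) and (491,284). Next I grip the across column.

```bash
python3 -m handwheel '[[0.008,-0.008,0.1,0,0,-0.002,-0.1],[0.008,-0.008,0.2,0,0,-0.002,-0.1],[0.008,-0.008,0.258,0,0,-0.002,-0.1],[0.008,-0.008,0.258,0,0,-0.002,-0.1],[0.008,-0.008,0.258,0,0,-0.002,-1],[0.008,-0.008,0.258,0,0,-0.002,-1],[0.008,-0.008,0.258,0,0,-0.002,-1],[0.008,-0.008,0.258,0,0,-0.002,-1],[0.008,-0.008,0.22,0,0,-0.002,-1],[0.008,-0.008,0.1,0,0,-0.002,-1],[0,0,-0.08,0,0,0,-1],[0,0,-0.08,0,0,0,-1]]' 60
python3 - <<'E'
from h import *
e=np.array([.929,.37])
rel(np.array([.4976,-.3304])+.012*e,1.95,.2)
E
```

```text
time: 9.6
eef_pos: [0.546, 0.2957, 0.1969]
tcp_rot: [0.729, 0.684, 0.005, 0.002]
contact_force: [0.3, 0.1, -0.5]
opening: 0.164
finger_force: 58.7
shift [-1.557   0.0065 -0.0143] turn [ 0.0035 -0.0006 -0.1411] q6 then -0.95 mm [-622.8    2.6   -5.7]
```

```bash
python3 -m handwheel '[[-0.78,0,-0.015,0,0,-0.07,-1],[-0.78,0,-0.015,0,0,-0.07,-1],[-0.78,0,-0.015,0,0,-0.07,-1],[-0.78,0,-0.015,0,0,-0.07,-1],[-0.78,0,-0.015,0,0,-0.07,-1],[-0.78,0,-0.015,0,0,-0.07,-1]]'
python3 - <<'E'
from h import *
e=np.array([.929,.37])
rel(np.array([.4976,-.3304])+.012*e,1.95,.2)
E
```

```text
time: 10.35
eef_pos: [0.5222, -0.02, 0.1951]
tcp_rot: [0.652, 0.758, -0.001, -0.001]
contact_force: [-0.1, 0.0, -0.6]
opening: 0.162
finger_force: 58.8
shift [-0.7514 -0.1474 -0.0121] turn [-0.0007 -0.0002 -0.073 ] q6 then -0.95 mm [-300.5  -59.    -4.8]
```

```bash
python3 -m handwheel '[[-0.751,-0.147,-0.012,0,0,-0.073,-1],[-0.751,-0.147,-0.012,0,0,-0.073,-1],[-0.751,-0.147,-0.012,0,0,-0.073,-1],[-0.751,-0.147,-0.012,0,0,-0.073,-1],[-0.751,-0.147,-0.012,0,0,-0.073,-1],[-0.751,-0.147,-0.012,0,0,-0.073,-1],[-0.751,-0.147,-0.012,0,0,-0.073,-1],[-0.751,-0.147,-0.012,0,0,-0.073,-1]]'
python3 - <<'E'
from h import *
e=np.array([.929,.37])
rel(np.array([.4976,-.3304])+.012*e,1.95,.062)
im=eyes.read_camera("side")
S=cam("side")
for c,a,s in blobs(im,"red"): 
    if a<400 and 330<c[0]<430: print(c.round(1),a,onz(S,c,.2).round(3))
E
```

```text
time: 11.35
eef_pos: [0.512, -0.3204, 0.2002]
tcp_rot: [0.558, 0.83, 0.0, -0.001]
contact_force: [0.0, -0.5, -1.0]
opening: 0.162
finger_force: 58.9
shift [-0.0105 -0.0128  0.3455] turn [-0.0001 -0.0005  0.0026] q6 then -0.95 mm [ -4.2  -5.1 138.2]
[367.2 116.6] 54 [ 0.494 -0.26   0.2  ]
[373.2 150.7] 30 [ 0.455 -0.109  0.2  ]
```

```bash
python3 -m handwheel '[[-0.01,-0.013,0.14,0,0,0,-1],[-0.01,-0.013,0.28,0,0,0,-1],[-0.01,-0.013,0.345,0,0,0,-1],[-0.01,-0.013,0.345,0,0,0,-1],[-0.01,-0.013,0.345,0,0,0,-0.3],[-0.01,-0.013,0.345,0,0,0,-0.3],[-0.01,-0.013,0.345,0,0,0,-0.3],[-0.01,-0.013,0.28,0,0,0,-0.3],[-0.01,-0.013,0.14,0,0,0,-0.3],[0,0,0,0,0,0,-0.3]]'
python3 - <<'E'
from h import *
rel([.53,-.02],-.075+np.pi,.2); rel([.5405,.272],-.075+np.pi,.16)
E
```

```text
time: 12.65
eef_pos: [0.5128, -0.3224, 0.205]
tcp_rot: [0.559, 0.829, 0.0, 0.002]
contact_force: [0.6, -0.7, 0.3]
opening: 0.351
finger_force: 0.0
shift [0.6844 0.3241 0.0109] turn [ 1.000e-04  1.400e-03 -3.534e-01] q6 then -1.53 mm [273.7 129.6   4.4]
shift [1.3513 0.6227 0.1093] turn [ 1.000e-04  1.400e-03 -3.534e-01] q6 then -1.03 mm [540.5 249.1  43.7]
```

```bash
python3 -m handwheel '[[0.684,0.324,0,0,0,-0.15,-0.1],[0.684,0.324,0,0,0,-0.3,-0.1],[0.684,0.324,0,0,0,-0.353,-0.1],[0.684,0.324,0,0,0,-0.353,-0.1],[0.684,0.324,0,0,0,-0.353,-0.1],[0.684,0.324,0,0,0,-0.353,-0.1],[0.684,0.324,0,0,0,-0.353,-0.1]]'
python3 - <<'E'
from h import *
rel([.5405,.272],-.075+np.pi,.16)
E
```

```text
time: 13.52
eef_pos: [0.5301, -0.019, 0.2035]
tcp_rot: [0.038, 0.999, -0.0, 0.002]
contact_force: [0.2, 0.0, -0.5]
opening: 0.451
finger_force: 0.0
shift [0.03   0.7274 0.1083] turn [-0.0001  0.0015 -0.0004] q6 then -1.03 mm [ 12.  291.   43.3]
```

```bash
python3 -m handwheel '[[0.03,0.727,0.108,0,0,0,-0.1],[0.03,0.727,0.108,0,0,0,-0.1],[0.03,0.727,0.108,0,0,0,-0.1],[0.03,0.727,0.108,0,0,0,-0.1],[0.03,0.727,0.108,0,0,0,-0.1],[0.03,0.727,0.108,0,0,0,-0.1],[0.03,0.727,0.108,0,0,0,-0.1]]'
python3 - <<'E'
from h import *
p=cam("wrist"); im=eyes.read_camera("wrist"); cv2.imwrite("pics/w3.png",im[...,::-1])
for col in("red","blue"):
  for c,a,s in blobs(im,col,100): print(col,c.round(),a,"z.03",onz(p,c,.03)[:2].round(4))
t=cam("top"); im=eyes.read_camera("top")
for c,a,s in blobs(im,"red"):
    if 430<c[0]<590 and c[1]<320: print("in basket",c.round(1),a,onz(t,c,.015).round(4))
rel([.5405,.272],-.075+np.pi,.032)
E
```

```text
time: 14.4
eef_pos: [0.54, 0.27, 0.1586]
tcp_rot: [0.039, 0.999, 0.0, 0.001]
contact_force: [0.7, 0.4, 0.3]
opening: 0.448
finger_force: 0.0
red [321. 160.] 1095 z.03 [0.487 0.275]
red [322. 313.] 793 z.03 [0.591  0.2672]
blue [223. 163.] 189 z.03 [0.484  0.2146]
blue [398. 161.] 457 z.03 [0.4915 0.3217]
blue [481. 162.] 512 z.03 [0.4952 0.3734]
blue [464. 312.] 405 z.03 [0.5982 0.3665]
blue [398. 309.] 187 z.03 [0.5918 0.3198]
blue [237. 311.] 165 z.03 [0.5847 0.2089]
in basket [525.8 242.8] 82 [ 0.5321 -0.3839  0.015 ]
in basket [483.6 262.2] 90 [ 0.4916 -0.2878  0.015 ]
in basket [533.6 262.2] 89 [ 0.489  -0.3967  0.015 ]
in basket [491.  281.8] 94 [ 0.4488 -0.3003  0.015 ]
shift [-2.000e-04  6.600e-03  3.163e-01] turn [ 0.0001  0.0004 -0.0014] q6 then -1.03 mm [-1.000e-01  2.600e+00  1.265e+02]
```

View pics/w3.png

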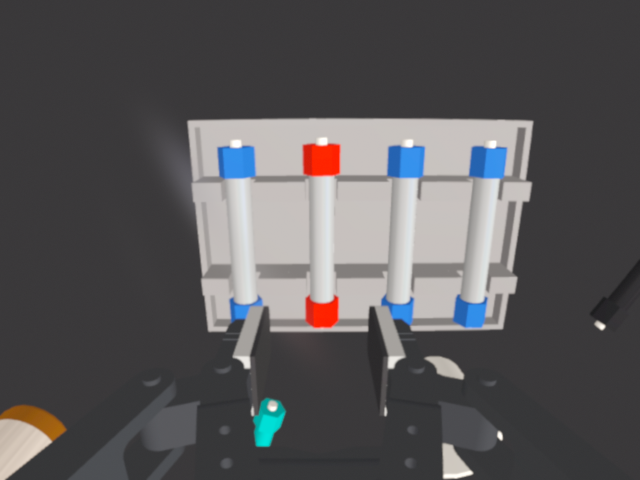

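The red nest column (321,160)–(322,313) is centred between the fingers, and the first two spent columns lie in the basket. I'll grip this one and lift it straight up.

```bash
python3 -m handwheel '[[-0.002,0.004,0.13,0,0,-0.001,-0.1],[-0.002,0.004,0.26,0,0,-0.001,-0.1],[-0.002,0.004,0.314,0,0,-0.001,-0.1],[-0.002,0.004,0.314,0,0,-0.001,-0.1],[-0.002,0.004,0.314,0,0,-0.001,-1],[-0.002,0.004,0.314,0,0,-0.001,-1],[-0.002,0.004,0.314,0,0,-0.001,-1],[-0.002,0.004,0.314,0,0,-0.001,-1],[-0.002,0.004,0.26,0,0,-0.001,-1],[-0.002,0.004,0.15,0,0,-0.001,-1],[0,0,0,0,0,0,-1],[0,0,-0.1,0,0,0,-1]]' 60
python3 - <<'E'
from h import *
e=np.array([.929,.37]); X=np.array([.4976,-.3304])+.0*e
rel([.53,-.02],1.95,.2);rel(X,1.95,.2)
E
```

```text
time: 16.0
eef_pos: [0.5397, 0.271, 0.2019]
tcp_rot: [0.038, 0.999, 0.001, 0.002]
contact_force: [0.7, -0.2, -1.9]
opening: 0.165
finger_force: 58.6
shift [-0.0313 -0.7272  0.0036] turn [0.0011 0.0007 0.355 ] q6 then -0.42 mm [ -12.5 -290.9    1.5]
shift [-0.0098 -1.5071  0.0023] turn [0.0011 0.0007 0.355 ] q6 then -0.97 mm [  -3.9 -602.8    0.9]
```

```bash
python3 -m handwheel '[[-0.03,-0.727,0,0,0,0.18,-1],[-0.03,-0.727,0,0,0,0.3,-1],[-0.03,-0.727,0,0,0,0.355,-1],[-0.03,-0.727,0,0,0,0.355,-1],[-0.03,-0.727,0,0,0,0.355,-1],[-0.03,-0.727,0,0,0,0.355,-1],[-0.03,-0.727,0,0,0,0.355,-1]]'
python3 - <<'E'
from h import *
e=np.array([.929,.37]); X=np.array([.4976,-.3304])-.011*e
rel(X,1.95,.2)
E
```

```text
time: 16.88
eef_pos: [0.5287, -0.0205, 0.1983]
tcp_rot: [0.561, 0.828, 0.0, -0.0]
contact_force: [-0.9, 0.5, -2.2]
opening: 0.163
finger_force: 58.8
shift [-0.6906 -0.3871 -0.0045] turn [ 0.0001 -0.0001  0.0002] q6 then -0.98 mm [-276.2 -154.8   -1.8]
```

```bash
python3 -m handwheel '[[-0.69,-0.387,-0.004,0,0,0,-1],[-0.69,-0.387,-0.004,0,0,0,-1],[-0.69,-0.387,-0.004,0,0,0,-1],[-0.69,-0.387,-0.004,0,0,0,-1],[-0.69,-0.387,-0.004,0,0,0,-1],[-0.69,-0.387,-0.004,0,0,0,-1],[-0.69,-0.387,-0.004,0,0,0,-1]]'
python3 - <<'E'
from h import *
e=np.array([.929,.37])
rel(np.array([.4976,-.3304])-.011*e,1.95,.065)
im=eyes.read_camera("side"); S=cam("side")
for c,a,s in blobs(im,"red"): 
    if a<400 and c[0]<430: print(c.round(1),a,onz(S,c,.2).round(3))
E
```

```text
time: 17.75
eef_pos: [0.4875, -0.3331, 0.1992]
tcp_rot: [0.561, 0.828, 0.0, -0.001]
contact_force: [0.4, -0.3, -1.0]
opening: 0.158
finger_force: 58.9
shift [-0.0036 -0.0015  0.3354] turn [ 0.     -0.0004  0.0005] q6 then -0.98 mm [ -1.4  -0.6 134.2]
[379.  115.5] 65 [ 0.466 -0.273  0.2  ]
[356.6 151. ] 33 [ 0.491 -0.099  0.2  ]
[371.9 150.3] 26 [ 0.458 -0.11   0.2  ]
```

Held and aligned; lower, release and retreat up and away.

```bash
python3 -m handwheel '[[-0.003,-0.001,0.14,0,0,0,-1],[-0.003,-0.001,0.28,0,0,0,-1],[-0.003,-0.001,0.336,0,0,0,-1],[-0.003,-0.001,0.336,0,0,0,-1],[-0.003,-0.001,0.336,0,0,0,-0.3],[-0.003,-0.001,0.336,0,0,0,-0.3],[-0.003,-0.001,0.336,0,0,0,-0.3],[-0.003,-0.001,0.28,0,0,0,-0.3],[-0.003,-0.001,0.14,0,0,0,-0.3],[0,0,0,0,0,0,-0.3],[0.5,0.3,-0.1,0,0,0,-0.3],[0.5,0.3,-0.1,0,0,0,-0.3]]'
python3 -m handwheel '[[0.4,0.2,0,0,0,0,-0.3],[0.4,0.2,0,0,0,0,-0.3],[0.4,0.2,0,0,0,0,-0.3],[0.4,0.2,0,0,0,0,-0.3],[0.4,0.2,0,0,0,0,-0.3],[0.4,0.2,0,0,0,0,-0.3],[0.4,0.2,0,0,0,0,-0.3],[0.4,0.2,0,0,0,0,-0.3]]'
python3 - <<'E'
from h import *
im=eyes.read_camera("top"); cv2.imwrite("pics/t3.png",im[...,::-1])
a=cv2.resize(im[160:320,430:630],None,fx=4,fy=4,interpolation=cv2.INTER_CUBIC)[:600,:800]
cv2.imwrite("pics/t3c.png",a[...,::-1])
t=cam("top")
for c,ar,s in blobs(im,"red"):
    if 430<c[0]<590 and c[1]<320: print("in basket",c.round(1),ar,onz(t,c,.015).round(4))
E
```

```text
time: 19.3
eef_pos: [0.508, -0.2095, 0.2226]
tcp_rot: [0.56, 0.828, 0.0, 0.002]
contact_force: [0.8, -0.1, 0.3]
opening: 0.348
finger_force: 0.0
time: 20.3
eef_pos: [0.5223, -0.035, 0.2204]
tcp_rot: [0.562, 0.827, -0.0, -0.0]
contact_force: [0.3, 0.7, -0.2]
opening: 0.349
finger_force: 0.0
in basket [528.4 253.3] 262 [ 0.5087 -0.3872  0.015 ]
in basket [486.2 272.3] 272 [ 0.4695 -0.2916  0.015 ]
```

View pics/t3c.png

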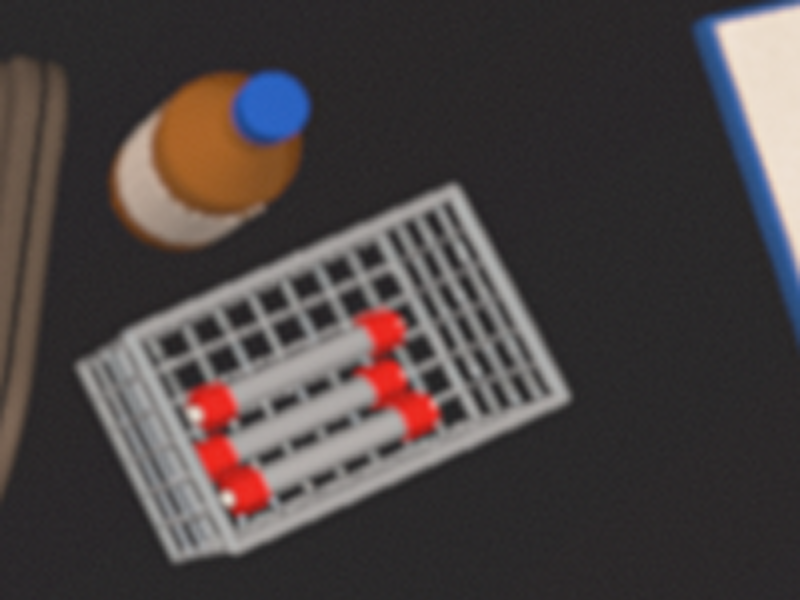

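View pics/t3.png

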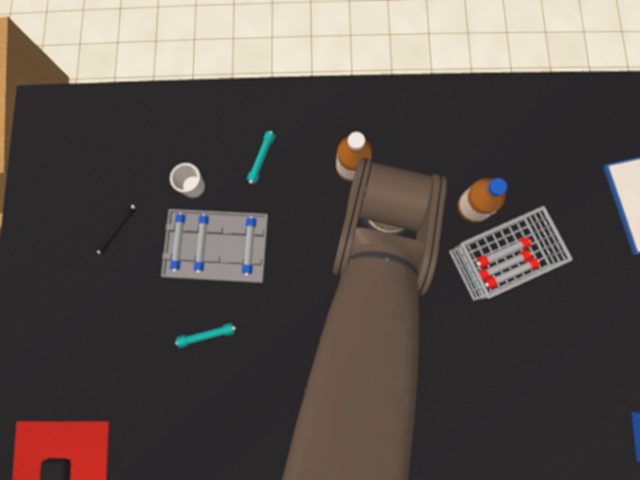

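All three red columns lie inside the basket, the three blue ones are in their nests, and the robot is clear. I'll check numerically that the basket and bystanders have not moved.

Run:
```python
import cv2,numpy as np
a,b=[cv2.imread(f"pics/{n}.png",0).astype(np.float32) for n in("top0","t3")]
for n,(x,y,w,h) in dict(basketR=(535,200,45,75),basketL=(448,240,30,65),bottle=(455,172,55,50),tray=(160,205,20,80),cup=(165,158,42,44),teal=(170,318,70,35),pad=(600,155,40,100),midcap=(340,125,32,30)).items():
    A=a[y:y+h,x:x+w]; r=8; B=b[y-r:y+h+r,max(x-r,0):x+w+r]; ox=x-max(x-r,0)
    m=cv2.matchTemplate(B,A,cv2.TM_CCOEFF_NORMED); _,v,_,l=cv2.minMaxLoc(m); print(n,l[0]-ox,l[1]-r,round(v,3))
    if w<600 and x+w<640: print("   subpx",np.round(cv2.phaseCorrelate(A,b[y:y+h,x:x+w].copy(),cv2.createHanningWindow((w,h),cv2.CV_32F))[0],2))
```

```text
basketR -1 -2 0.988
   subpx [-0.46 -1.75]
basketL -1 -2 0.986
   subpx [-0.87 -1.44]
bottle 0 0 0.997
   subpx [-0.08 -0.05]
tray 0 0 1.0
   subpx [0.03 0.11]
cup 0 0 1.0
   subpx [0.55 0.39]
teal 0 0 0.999
   subpx [-0.04  0.14]
pad 0 0 1.0
midcap 0 0 1.0
   subpx [-0.04  0.12]
```

```bash
python3 -c "
from plant import ctrl
print(ctrl.sign_off())"
```

```text
the job is handed in; nothing more can be done
None
```

All three red-ended columns lie inside the basket, the blue ones are in their nests, and the bottles and cup did not move, but the basket itself shifted about 3–4 mm (most likely at the second drop), which I left uncorrected; handed in at about 20 s.

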